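# Move the snap lid to the canister of piping nozzles

## Task

The snap-fit wooden lid is on the wrong canister. Pull it off the tall canister, put it on the short open canister that holds the piping nozzles, and press it down until it snaps fully home, flat on the rim. Leave the other things on the table where they are.

Things in the scene. Friction and masses are not known exactly. Their poses are not given: they have to be found in the camera images.
- lid: the lid: a light wooden disc, 96 mm wide, 10 mm thick, with an upright round wooden knob, 32 mm wide, 42 mm high (its top 52 mm above the origin). Origin: centre of the disc's underside, which lies on the rim when the lid is home; z up through the knob. Round: any yaw will do. About 0.14 kg. Pulling off or pressing home takes about 8 to 14 N
- lid_knob (a point): point on the knob's axis to grip, 34 mm above the lid's origin (24 mm above the disc's top)
- lid_foot (a point): centre of the foot of the lid's grey plug, 26 mm below the lid's origin. The plug is 58 mm wide at the foot and widens to a 72 mm bead 13 to 15 mm below the disc, with a 64 mm waist above it; the canister's nubs snap over the bead
- tall: a white plastic canister of 125 mm height and 92 mm outer diameter standing fast on a black suction foot (112 mm wide, 10 mm high); it cannot move. Origin: centre of its underside, z up. Inside its mouth (76 mm wide) four black sprung nubs, 6 mm below the rim, stick in to a 66 mm circle. The lid is snapped on it at the start.
- tall_mouth (a point): centre of the tall canister's mouth, at rim height, 125 mm above the table; z up
- short: a white plastic canister of 90 mm height and 92 mm outer diameter standing fast on a black suction foot (112 mm wide, 10 mm high); it cannot move. Origin: centre of its underside, z up. Inside its mouth (76 mm wide) four black sprung nubs, 6 mm below the rim, stick in to a 66 mm circle. It is open at the start; steel piping nozzles lie at its bottom, well below the lid's plug.
- short_mouth (a point): centre of the short canister's mouth, at rim height, 90 mm above the table; z up
- cupcake: a cupcake in a paper case, 68 mm wide, 72 mm high; origin: centre of its underside; to be left alone
- carton: an upright small carton, 70 x 45 x 85 mm high; origin: centre of its underside; to be left alone
- jar: a closed jar, 68 mm wide, 100 mm high; origin: centre of its underside; to be left alone
- packet: a flat cardboard packet, 45 x 100 x 30 mm high; origin: centre of its underside; to be left alone
- spatula: a spatula lying flat, 240 mm long; origin: centre of its underside; to be left alone
- mug: a mug, 80 mm wide, 90 mm high; origin: centre of its underside; to be left alone

How it is judged:
On the way:
1. the lid is pulled clear of the tall canister (z of lid in the frame of tall_mouth above 0.03 m), for 0.1 s.
At the end, for the whole second after the job is handed in: The lid is at rest on the short canister, snapped home: its disc's underside within 3 mm of the rim, centred within 5 mm and level within 0.06 rad; the other things on the table are within 40 mm of their starting places (z of lid in the frame of short_mouth between -0.005 and 0.003 m and horizontal distance between lid and short_mouth below 0.005 m and angle between lid's own z axis and vertical below 0.06 rad and linear speed of lid below 0.02 m/s); the robot touches nothing.
It fails at once if another thing on the table is moved more than 40 mm (distance of any of cupcake, carton, jar, packet, spatula, mug from where it was at the start of the episode above 0.04 m).
It also fails if it takes over 48 s, if anything falls off the work surface, if the arm or the gripper's body presses on something with over 40 N, if the wrist force passes 120 N, or if a joint passes its speed limit or range.

## Robot

A 7-joint arm with a two-finger parallel gripper is mounted at the origin on the work surface. World frame = base frame: x ahead of the robot, y to its left, z up, the work surface at z = 0. Lengths are in m, angles in rad, forces in N, time in s.
With the tool pointing down it reaches from about 0.4 to 0.75 m from the base axis. Payload 19.5 kg.
Tool frame: the origin (TCP) lies midway between the tips of the shut fingers; the grasp point (between the pads) lies 19 mm behind it; z points along the fingers, y is the line along which they close (so a half turn about z gives the same grasp; the last joint's range is limited). The gripper opens to 85 mm and grips with 20 to 120 N. Pads are 22 mm wide; open, the fingers measure 114 mm over their backs; the gripper's body (76 mm by 85 mm) begins 54 mm behind the grasp point. The pads swing forward as they close: fully open they stand 13 mm farther back than shut.
Start: joints at [1.291, 0.707, -0.028, 1.485, 0.022, 0.951, -0.075], TCP at [0.135, -0.559, 0.231] pointing down, gripper open.
Joint ranges: [-2.71, 2.71], [-0.32, 2.16], [-1.57, 1.52], [0, 2.45], [-1.46, 4.6], [0, 2.02], [-2.83, 2.83]. Speed limits (rad/s): [1.89, 1.89, 2.57, 2.57, 3.01, 3.01, 3.01].

## Interface

Orientations are given as a unit quaternion [w, x, y, z].
In Python, from station import env gives the robot as it stands.
- The arm moves only by the shell command python3 -m handwheel 'ROWS' [FORCE]. ROWS is JSON, a list that holds one entry, the list of rows, each a list of 7 numbers: the shift along the tool's x, y, z in mm, then the turn, a rotation vector about the tool's x, y, z in degrees, then the closure, from 0 (fully open) to 1 (shut). A call has 1 to 12 rows; each row shifts and turns the commanded pose from where the row before left it, along the tool's axes as they then stand; what a row does not reach is not made up. A row lasts 1/8 s, in which the tool goes at most 62.5 mm and 10.7 degrees, less where a joint would pass 70% of its speed; a pose out of reach is approached as far as the arm can. A call with a gripper value outside its range is refused whole. The fingers move at their own pace and stop on an object; FORCE is the grip in N (left out, the last holds). Time passes only in rows, so rows that do not move let the fingers close. It gives the time, the measured TCP pose, the force, the opening and the grip force at its end, in the units of the state.
- env.sense(): the state, without advancing time (a new reading comes with each control period).
- env.capture(name): name is "scene" or "top" or "wrist"; returns (picture, depth): 420x560x3 uint8, blue, green, red; 420x560 float32, m along the optical axis (not along the pixel's ray), 0 where there is no reading.
- env.camera_params(name): a dict with "fx", "fy", "cx", "cy" (pixels), "world_from_camera" (4x4, takes a point from camera to world coordinates). Camera axes: x right, y down, z forward; pixel columns grow to the right and rows downward; lengths in m; the calibration is good to about 2 mm. A picture is of the moment at which its call begins: read the wrist's pose just before it. camera_params takes no time and is no camera call; for the wrist camera it gives the pose at the moment of the call.
- env.hand_in(): hands the job in; it is judged then, once.
The state is a dict: "clock": time; "joint_positions": joint angles; "joint_velocities": joint speeds; "tau": joint torques, N m; "tcp_pos": TCP position; "ee_rot": TCP orientation; "force": force on the tool from outside, world axes, zero at the start; "ft_torque": the same for the moment, N m; "opening": finger opening in m; "grasp_force": force on a finger pad.
Only numpy, scipy, OpenCV 4.12 (cv2) and the standard library are available. Lean on these libraries where they do the work, as an engineer would, in place of code of your own. Each camera call takes 0.05 s, during which the arm holds its last target. There are 200 camera calls.

## Working session

There is one attempt and no reset: what is moved stays moved. The work goes in short steps, Python scripts to look and compute and a shell command to move; the robot and the scene stay as the last step left them, time stands still between calls to the robot, and variables do not carry over. Pictures are saved under pics/ and viewed, at most 10 in all, crops included, and the job is handed in when it is done.

```bash
mkdir -p pics; ls; python3 - <<'E'
from station import env
import cv2,numpy as np
np.set_printoptions(precision=4,suppress=True)
s=env.sense();print(s['clock'],s['tcp_pos'],s['ee_rot'],s['opening'],s['force'])
for n in("scene","top"):
    p,d=env.capture(n);cv2.imwrite(f'pics/{n}0.png',p);np.savez(f'pics/{n}0.npz',p=p,d=d)
    c=env.camera_params(n);print(n,c)
E
```

```text
pics
0.0 [ 0.1354 -0.5586  0.2308] [-0.0005  0.9929  0.1186 -0.0001] 0.08492865688463579 [-1.3283 -1.2414 -0.389 ]
scene {'fx': 417.24935994486657, 'fy': 417.24935994486657, 'cx': 283.24934466610847, 'cy': 212.32790102563297, 'world_from_camera': array([[-0.2421,  0.5276, -0.8143,  1.4513],
       [ 0.9702,  0.137 , -0.1997,  0.1373],
       [ 0.0062, -0.8384, -0.545 ,  0.7364],
       [ 0.    ,  0.    ,  0.    ,  1.    ]])}
top {'fx': 513.7696026817414, 'fy': 513.7696026817414, 'cx': 289.91897599947964, 'cy': 203.6474216059941, 'world_from_camera': array([[ 0.0003, -0.9925,  0.1226,  0.3238],
       [-0.9998,  0.002 ,  0.0184, -0.1032],
       [-0.0186, -0.1226, -0.9923,  1.6537],
       [ 0.    ,  0.    ,  0.    ,  1.    ]])}
```

View pics/scene0.png

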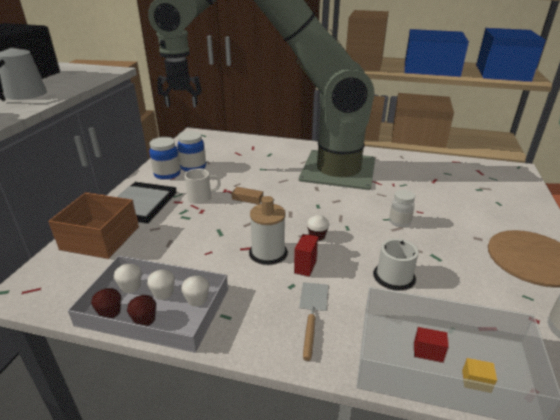

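View pics/top0.png

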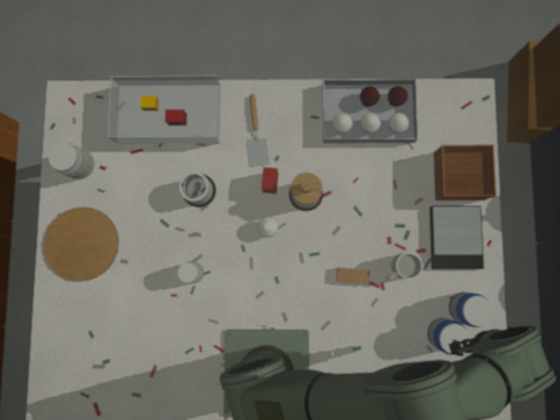

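The scene view shows the tall canister with its lid at (268,230), knob top about (267,203), and the short canister at (398,262). In the top view the lid is at (306,190) and the short mouth at (197,188). The carton (270,180) and cupcake (269,227) stand between them.

```bash
cat > h.py <<'E'
from station import env
import cv2,numpy as np
np.set_printoptions(precision=4,suppress=True)
def pts(n,d,c=None):
    c=c or env.camera_params(n);v,u=np.mgrid[:420,:560]
    P=np.stack([(u-c['cx'])/c['fx']*d,(v-c['cy'])/c['fy']*d,d],-1)
    T=c['world_from_camera'];return P@T[:3,:3].T+T[:3,3]
def ray(n,u,v,c=None):
    c=c or env.camera_params(n);T=c['world_from_camera']
    r=T[:3,:3]@[(u-c['cx'])/c['fx'],(v-c['cy'])/c['fy'],1];return T[:3,3],r/np.linalg.norm(r)
def plane(n,u,v,z,c=None):
    o,r=ray(n,u,v,c);return o+r*(z-o[2])/r[2]
def tri(a,b):
    (o,r),(p,q)=a,b;t=np.linalg.lstsq(np.c_[r,-q],p-o,rcond=None)[0]
    x,y=o+r*t[0],p+q*t[1];return (x+y)/2,np.linalg.norm(x-y)
E
python3 - <<'E'
from h import *
from scipy.optimize import least_squares
for n,rl,rs in(("top",(265,150,85,75),(160,155,75,70)),("scene",(225,185,80,90),(360,225,75,75))):
    f=np.load(f'pics/{n}0.npz');p,d=f['p'],f['d'];P=pts(n,d)
    hsv=cv2.cvtColor(p,cv2.COLOR_BGR2HSV)
    for nm,(x,y,w,h) in(("lid",rl),("short",rs)):
        Q=P[y:y+h,x:x+w].reshape(-1,3);H=hsv[y:y+h,x:x+w].reshape(-1,3)
        k=(d[y:y+h,x:x+w].reshape(-1)>0)
        hist,e=np.histogram(Q[k,2],np.arange(-.01,.2,.01));print(n,nm,dict(zip((e[:-1]*1000).astype(int).tolist(),hist.tolist())))
        if nm=="lid":
            wood=k&(H[:,0]>5)&(H[:,0]<22)&(H[:,1]>80)
            for lo,hi in((.125,.145),(.165,.19)):
                q=Q[wood&(Q[:,2]>lo)&(Q[:,2]<hi)]
                if len(q)>5:print(' ',lo,len(q),np.median(q,0),(q.min(0)+q.max(0))/2,np.ptp(q,0))
        else:
            q=Q[k&(Q[:,2]>.08)&(Q[:,2]<.1)];print('  rim',len(q),np.median(q,0),(q.min(0)+q.max(0))/2,np.ptp(q,0))
    for j,(x,y,w,h) in enumerate((rl,rs)):
        cv2.imwrite(f'pics/c_{n}{j}.png',cv2.resize(p[y:y+h,x:x+w],None,fx=4,fy=4,interpolation=cv2.INTER_NEAREST))
a=[cv2.resize(cv2.imread(f'pics/c_{n}{j}.png'),(380,290)) for n in("top","scene") for j in(0,1)]
cv2.imwrite('pics/m1.png',np.vstack([np.hstack(a[:2]),np.hstack(a[2:])]))
E
```

```text
top lid {-10: 2110, 0: 2858, 10: 90, 19: 26, 30: 20, 40: 25, 49: 44, 60: 56, 70: 50, 80: 218, 90: 39, 100: 6, 110: 1, 120: 32, 130: 576, 139: 81, 150: 3, 160: 8, 169: 73, 180: 21}
  0.125 625 [ 0.5547 -0.1231  0.1355] [ 0.5588 -0.1231  0.1356] [0.0921 0.0898 0.0171]
  0.165 99 [ 0.5584 -0.1225  0.1779] [ 0.5596 -0.1226  0.1773] [0.0307 0.0292 0.0225]
top short {-10: 1682, 0: 2608, 10: 291, 19: 82, 30: 60, 40: 83, 49: 54, 60: 54, 70: 38, 80: 117, 90: 146, 100: 0, 110: 0, 120: 0, 130: 0, 139: 0, 150: 0, 160: 0, 169: 0, 180: 0}
  rim 263 [0.5716 0.2239 0.0905] [0.5727 0.2249 0.0899] [0.0886 0.0904 0.0196]
scene lid {-10: 2477, 0: 2104, 10: 244, 19: 313, 30: 200, 40: 131, 49: 129, 60: 131, 70: 129, 80: 230, 90: 100, 100: 106, 110: 111, 120: 80, 130: 486, 139: 40, 150: 39, 160: 35, 169: 87, 180: 0}
  0.125 481 [ 0.5758 -0.1179  0.1346] [ 0.5643 -0.1243  0.1366] [0.0936 0.0925 0.0165]
  0.165 87 [ 0.5709 -0.1225  0.1758] [ 0.5651 -0.1239  0.1722] [0.0279 0.0299 0.0144]
scene short {-10: 2127, 0: 1393, 10: 143, 19: 111, 30: 141, 40: 178, 49: 204, 60: 281, 70: 332, 80: 583, 90: 108, 100: 0, 110: 0, 120: 0, 130: 0, 139: 0, 150: 0, 160: 0, 169: 0, 180: 0}
  rim 691 [0.6153 0.2236 0.0876] [0.6517 0.2293 0.0866] [0.2415 0.1397 0.0132]
```

View pics/m1.png

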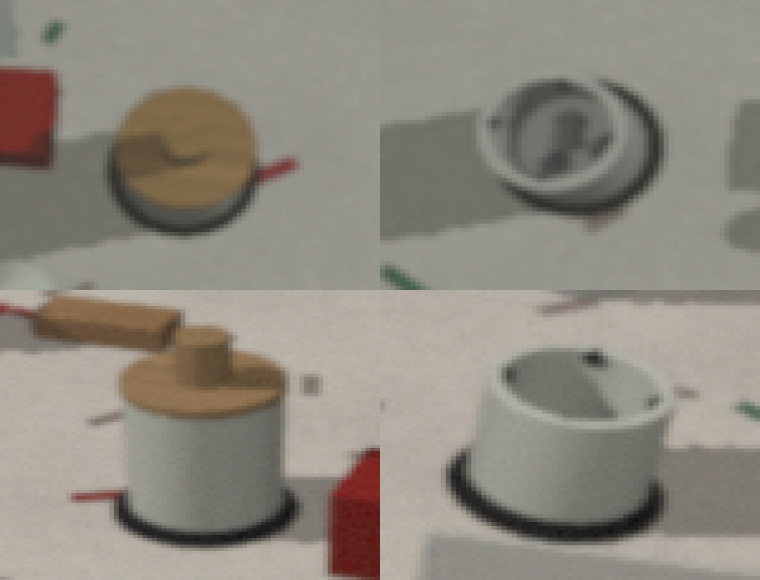

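The crops confirm a lid with an upright knob seated on the tall canister, and an open short mouth with its nubs visible. The heights fit: disc top about 0.135 m, knob top about 0.177 m, short rim about 0.09 m. Next I hover over the lid.

```bash
python3 -m handwheel '[[[43,-27,-8,0,0,0,0],[43,-27,-8,0,0,0,0],[43,-27,-8,0,0,0,0],[43,-27,-8,0,0,0,0],[43,-27,-4,0,0,0,0],[43,-27,-4,0,0,0,0],[43,-27,-4,0,0,0,0],[43,-27,-4,0,0,0,0],[43,-27,0,0,0,0,0],[43,-27,0,0,0,0,0],[43,-27,0,0,0,0,0],[43,-27,0,0,0,0,0]]]' 40
python3 - <<'E'
from h import *
s=env.sense();print(s['clock'],s['tcp_pos'],s['ee_rot'],s['joint_positions'])
c=env.camera_params('wrist');print(c)
p,d=env.capture('wrist');np.savez('pics/w1.npz',p=p,d=d,**c);cv2.imwrite('pics/w1.png',p)
E
```

```text
clock: 1.6
tcp_pos: [0.5615, -0.121, 0.2792]
ee_rot: [-0.0, 0.993, 0.119, -0.0]
force: [0.3, -0.1, -0.0]
opening: 0.0853
grasp_force: 0.0
1.6 [ 0.5615 -0.121   0.2792] [-0.      0.9929  0.1186 -0.0002] [ 0.1382  0.6578  0.0369  1.4073 -0.0256  1.0773 -1.1534]
{'fx': 303.6721030603592, 'fy': 303.6721030603592, 'cx': 280.1301601937758, 'cy': 208.3660841808171, 'world_from_camera': array([[ 0.2375, -0.9365, -0.2579,  0.627 ],
       [-0.9714, -0.2288, -0.0638, -0.1047],
       [ 0.0007,  0.2657, -0.9641,  0.422 ],
       [ 0.    ,  0.    ,  0.    ,  1.    ]])}
```

View pics/w1.png

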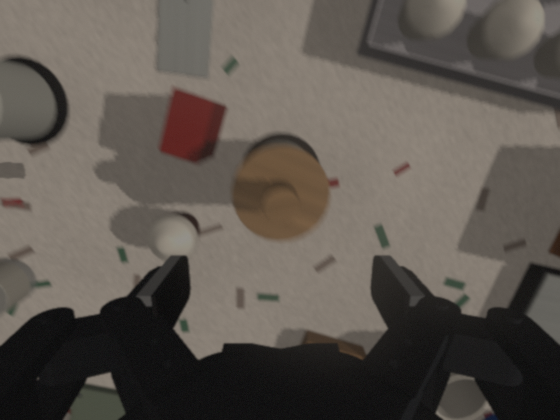

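The wrist view shows the lid disc centred near (281,192), between the open fingers. I'll fit its ellipse and triangulate against the other views.

```bash
python3 - <<'E'
from h import *
f=np.load('pics/w1.npz');cw={k:f[k] for k in('fx','fy','cx','cy','world_from_camera')}
def disc(p,x,y,w,h):
    H=cv2.cvtColor(p,cv2.COLOR_BGR2HSV);m=((H[...,0]>5)&(H[...,0]<25)&(H[...,1]>80)).astype(np.uint8)
    k=np.zeros_like(m);k[y:y+h,x:x+w]=1
    c=max(cv2.findContours(m*k,cv2.RETR_EXTERNAL,cv2.CHAIN_APPROX_NONE)[0],key=cv2.contourArea)
    return cv2.fitEllipse(cv2.convexHull(c))
ew=disc(f['p'],215,130,130,125);print(ew)
t=np.load('pics/top0.npz');et=disc(t['p'],280,165,50,55);print(et)
print('tri disc',tri(ray('',*ew[0],cw),ray('top',*et[0])))
print('planes',plane('',*ew[0],.135,cw),plane('top',*et[0],.135))
P=pts('',f['d'],cw);q=P[130:255,215:345].reshape(-1,3)
for lo,hi in((.128,.142),(.165,.19)):
    g=q[(q[:,2]>lo)&(q[:,2]<hi)];print(len(g),np.median(g,0),(np.percentile(g,2,axis=0)+np.percentile(g,98,axis=0))/2,np.ptp(g,0))
E
```

```text
((280.5041198730469, 191.15155029296875), (95.01593780517578, 96.89720153808594), 68.13372039794922)
((306.1928405761719, 188.21176147460938), (30.27681541442871, 30.997177124023438), 90.13233184814453)
tri disc (array([ 0.5617, -0.1227,  0.1088]), np.float64(0.0026138958049782596))
planes [ 0.567 -0.12   0.135] [ 0.5578 -0.1236  0.135 ]
6056 [ 0.5684 -0.1209  0.1353] [ 0.5616 -0.1235  0.1353] [0.0952 0.0953 0.0135]
1134 [ 0.5623 -0.1232  0.1772] [ 0.5617 -0.1234  0.1734] [0.0314 0.0311 0.0145]
```

```bash
python3 -m handwheel '[[[0,2,35,0,0,0,0],[0,0,35,0,0,0,0],[0,0,30,0,0,0,0],[0,0,25,0,0,0,0],[0,0,14,0,0,0,0.3],[0,0,0,0,0,0,1],[0,0,0,0,0,0,1],[0,0,0,0,0,0,1],[0,0,0,0,0,0,1]]]' 80
```

```text
clock: 2.78
tcp_pos: [0.5614, -0.1242, 0.1415]
ee_rot: [0.0, 0.993, 0.119, 0.001]
force: [-1.8, 0.7, 6.6]
opening: 0.0304
grasp_force: 78.8
```

The fingers have stopped on the knob (about 30 mm open, 79 N). Now I pull it off.

```bash
python3 -m handwheel '[[[0,0,-4,0,0,0,1],[0,0,-4,0,0,0,1],[0,0,-4,0,0,0,1],[0,0,-6,0,0,0,1],[0,0,-10,0,0,0,1],[0,0,-20,0,0,0,1],[0,0,-30,0,0,0,1],[0,0,-30,0,0,0,1],[0,0,-20,0,0,0,1],[0,0,0,0,0,0,1]]]'
```

```text
clock: 4.03
tcp_pos: [0.5615, -0.1245, 0.2698]
ee_rot: [0.0, 0.993, 0.119, 0.001]
force: [-0.4, -0.6, -1.3]
opening: 0.0302
grasp_force: 80.8
```

The pull worked: the wrist carries about 1.3 N, the lid's weight. Next I move toward the short canister and measure its mouth from two wrist positions.

```bash
cat > snap.py <<'E'
from h import *
import sys
k=sys.argv[1];c=env.camera_params('wrist');s=env.sense();p,d=env.capture('wrist')
np.savez(f'pics/{k}.npz',p=p,d=d,**c);cv2.imwrite(f'pics/{k}.png',p);print(s['tcp_pos'],s['ee_rot'])
E
python3 -m handwheel '[[[10,-39,0,0,0,0,1],[10,-39,0,0,0,0,1],[9,-39,0,0,0,0,1],[9,-39,0,0,0,0,1],[9,-38,0,0,0,0,1],[0,0,0,0,0,0,1],[0,0,0,0,0,0,1]]]'; python3 snap.py w2
python3 -m handwheel '[[[4,-17,0,0,0,0,1],[4,-17,0,0,0,0,1],[4,-17,0,0,0,0,1],[0,0,0,0,0,0,1],[0,0,0,0,0,0,1]]]'; python3 snap.py w3
python3 -c "
import cv2,numpy as np
a,b=[cv2.imread(f'pics/w{i}.png')[0:300,0:400] for i in(2,3)];cv2.imwrite('pics/m2.png',np.hstack([a,b]))"
```

```text
clock: 4.9
tcp_pos: [0.5609, 0.0745, 0.2679]
ee_rot: [0.0, 0.993, 0.118, -0.0]
force: [0.4, -1.3, -0.9]
opening: 0.0305
grasp_force: 80.8
[0.5609 0.0745 0.2679] [ 0.0003  0.993   0.1184 -0.0004]
clock: 5.58
tcp_pos: [0.5607, 0.1274, 0.2683]
ee_rot: [0.0, 0.993, 0.119, -0.0]
force: [-0.2, -0.4, -1.0]
opening: 0.0301
grasp_force: 80.8
[0.5607 0.1274 0.2683] [ 0.0002  0.993   0.1185 -0.    ]
```

View pics/m2.png

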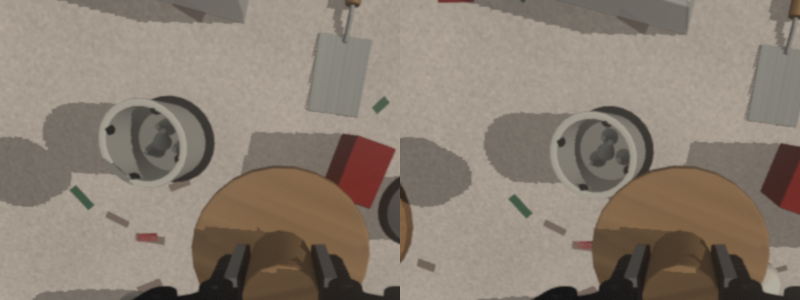

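The rim is centred near (143,141) in the first view and (193,152) in the second, and the held lid's disc is fully visible. I'll fit both and triangulate.

```bash
python3 - <<'E'
from h import *
from scipy.optimize import least_squares
def circ(q,r=None):
    f=lambda x:np.hypot(q[:,0]-x[0],q[:,1]-x[1])-x[2]
    s=least_squares(f,[*q[:,:2].mean(0),.04],loss='soft_l1',f_scale=.001);return s.x,np.sqrt(np.mean(s.fun**2))
R=[];
for n,(x,y,w,h) in(('w2',(90,85,110,115)),('w3',(140,95,85,110)),('top',(165,160,65,55))):
    f=np.load(f'pics/{n}.npz' if n!='top' else 'pics/top0.npz')
    c={k:f[k] for k in('fx','fy','cx','cy','world_from_camera')} if n!='top' else env.camera_params('top')
    P=pts('',f['d'],c);b=np.zeros((420,560),bool);b[y:y+h,x:x+w]=1
    m=b&(P[...,2]>.084)&(P[...,2]<.097)
    q=P[m];top=q[q[:,2]>.087];print(n,'ring circ',circ(top),'zmed',np.median(top[:,2]),len(top),'mid',(np.percentile(top,1,axis=0)+np.percentile(top,99,axis=0))/2)
    cn=np.vstack(cv2.findContours(m.astype(np.uint8),cv2.RETR_EXTERNAL,cv2.CHAIN_APPROX_NONE)[0])
    e=cv2.fitEllipse(cv2.convexHull(cn));R.append(ray('',*e[0],c));print('  ell',e,plane('',*e[0],.09,c))
    if n!='top':
        T=env.sense();b=(P[...,2]>.22)&(P[...,2]<.30);b[:150]=0
        H=cv2.cvtColor(f['p'],cv2.COLOR_BGR2HSV);b&=(H[...,0]>5)&(H[...,0]<25)&(H[...,1]>70);g=P[b]
        zz=np.median(g[:,2]);g=g[abs(g[:,2]-zz)<.006];A=np.linalg.lstsq(np.c_[g[:,:2]-g[:,:2].mean(0),np.ones(len(g))],g[:,2],rcond=None)[0]
        cn=cv2.convexHull(max(cv2.findContours(b.astype(np.uint8),0,1)[0],key=cv2.contourArea))[:,0]
        k=np.array([plane('',u,v,zz,c) for u,v in cn]);k=k[cn[:,1]<225]
        print('  lid top z',zz,'slope',A,'circle',circ(k))
for i,j in((0,1),(0,2),(1,2)):print('tri',tri(R[i],R[j]))
E
```

```text
w2 ring circ (array([0.5738, 0.2233, 0.0415]), np.float64(0.002596641931465992)) zmed 0.08995836525809997 2188 mid [0.5739 0.2236 0.0895]
  ell ((143.31040954589844, 142.56307983398438), (84.72003936767578, 94.99673461914062), 133.6697540283203) [0.5756 0.2236 0.09  ]
  lid top z 0.26174551438429405 slope [-0.0068 -0.0034  0.2616] circle (array([0.5625, 0.0748, 0.0464]), np.float64(0.00011664300678234275))
w3 ring circ (array([0.5739, 0.2242, 0.0412]), np.float64(0.002612454337226846)) zmed 0.08995520468762969 1605 mid [0.5739 0.2289 0.0896]
  ell ((193.1689910888672, 154.3284912109375), (84.52820587158203, 89.91724395751953), 142.04368591308594) [0.5757 0.2246 0.09  ]
  lid top z 0.26222115366755916 slope [-0.0054 -0.0032  0.2621] circle (array([0.5624, 0.1277, 0.0463]), np.float64(0.00013270288878131187))
top ring circ (array([0.5728, 0.2254, 0.0416]), np.float64(0.0026886039500790566)) zmed 0.09148949657687688 194 mid [0.5725 0.2255 0.0919]
  ell ((193.14476013183594, 186.04566955566406), (29.258136749267578, 29.77326774597168), 65.16577911376953) [0.5724 0.225  0.09  ]
tri (array([0.5746, 0.2262, 0.0836]), np.float64(0.00013743459189047432))
tri (array([0.574 , 0.2272, 0.0808]), np.float64(0.0004582006130241481))
tri (array([0.5741, 0.2272, 0.0795]), np.float64(1.2112166819047176e-06))
```

The measurements agree: the short mouth is at about (0.573, 0.224), rim at 0.09 m. The held lid is level. Next is a move over the mouth and down to about 15 mm clearance, then a check.

```bash
python3 -m handwheel '[[[9,-23,0,0,0,0,1],[9,-23,0,0,0,0,1],[8,-23,0,0,0,0,1],[8,-22,0,0,0,0,1],[0,0,30,0,0,0,1],[0,0,30,0,0,0,1],[0,0,30,0,0,0,1],[0,0,20,0,0,0,1],[0,0,10,0,0,0,1],[0,0,0,0,0,0,1],[0,0,0,0,0,0,1]]]'
python3 snap.py w4; python3 - <<'E'
from h import *
for n in("scene","top"):
    p,d=env.capture(n);np.savez(f'pics/{n}1.npz',p=p,d=d);cv2.imwrite(f'pics/{n}1.png',p)
a=cv2.imread('pics/scene1.png')[190:310,330:480];cv2.imwrite('pics/m3.png',cv2.resize(a,(750,600),interpolation=cv2.INTER_CUBIC))
E
```

```text
clock: 7.0
tcp_pos: [0.5727, 0.2242, 0.1492]
ee_rot: [-0.0, 0.993, 0.119, 0.001]
force: [-0.0, 0.9, -2.2]
opening: 0.0302
grasp_force: 80.8
[0.5727 0.2242 0.1492] [-0.0002  0.9929  0.1185  0.0006]
```

View pics/m3.png

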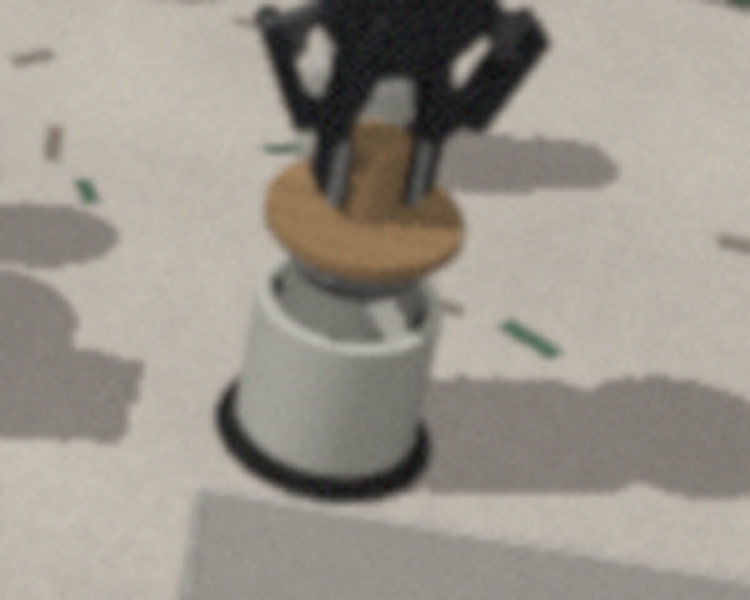

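The crop shows the lid level and centred just above the mouth, with its grey plug over the opening. I'll lower it into the mouth and watch the forces.

```bash
python3 -m handwheel '[[[0,0,10,0,0,0,1],[0,0,8,0,0,0,1],[0,0,6,0,0,0,1],[0,0,4,0,0,0,1],[0,0,3,0,0,0,1],[0,0,0,0,0,0,1],[0,0,0,0,0,0,1]]]'
```

```text
clock: 8.02
tcp_pos: [0.5726, 0.2244, 0.1175]
ee_rot: [-0.0, 0.993, 0.119, 0.0]
force: [3.0, 2.3, 1.0]
opening: 0.03
grasp_force: 81.2
```

```bash
python3 -m handwheel '[[[0,0,3,0,0,0,1],[0,0,3,0,0,0,1],[0,0,3,0,0,0,1],[0,0,2,0,0,0,1],[0,0,1,0,0,0,1],[0,0,0,0,0,0,1],[0,0,0,0,0,0,1]]]'
```

```text
clock: 8.9
tcp_pos: [0.5726, 0.2246, 0.1064]
ee_rot: [-0.0, 0.993, 0.119, 0.001]
force: [-1.5, 2.0, 20.3]
opening: 0.0303
grasp_force: 83.7
```

The tool is at the predicted home height, with force rising as on a hard stop. A short extra push will confirm it, then I release and retreat.

```bash
python3 -m handwheel '[[[0,0,1,0,0,0,1],[0,0,1,0,0,0,1],[0,0,0,0,0,0,1],[0,0,0,0,0,0,1]]]'
python3 -m handwheel '[[[0,0,-2,0,0,0,1],[0,0,0,0,0,0,0.3],[0,0,0,0,0,0,0],[0,0,0,0,0,0,0],[0,0,0,0,0,0,0],[0,0,-30,0,0,0,0],[0,0,-40,0,0,0,0],[0,0,-40,0,0,0,0],[-30,0,-30,0,0,0,0],[-30,0,0,0,0,0,0],[0,0,0,0,0,0,0],[0,0,0,0,0,0,0]]]'
python3 snap.py w5; python3 - <<'E'
from h import *
f=np.load('pics/w5.npz');c={k:f[k] for k in('fx','fy','cx','cy','world_from_camera')}
P=pts('',f['d'],c);q=P[(np.hypot(P[...,0]-.573,P[...,1]-.224)<.055)&(P[...,2]>.09)&(P[...,2]<.115)]
g=q[abs(q[:,2]-np.median(q[:,2]))<.004]
print('disc top',np.median(g,0),(g.min(0)+g.max(0))/2,np.ptp(g,0),'slope',np.linalg.lstsq(np.c_[g[:,:2]-g[:,:2].mean(0),np.ones(len(g))],g[:,2],rcond=None)[0])
p,d=env.capture('scene');cv2.imwrite('pics/m4.png',np.hstack([cv2.resize(p[190:310,330:480],(375,300)),cv2.resize(f['p'],(400,300))]))
E
```

```text
clock: 9.4
tcp_pos: [0.5727, 0.2247, 0.1063]
ee_rot: [-0.001, 0.993, 0.119, 0.001]
force: [-12.2, -0.9, 53.9]
opening: 0.03
grasp_force: 87.3
clock: 10.9
tcp_pos: [0.5144, 0.2101, 0.2453]
ee_rot: [-0.0, 0.993, 0.119, 0.0]
force: [0.4, -0.2, -0.9]
opening: 0.0856
grasp_force: 0.0
[0.5144 0.2101 0.2453] [-0.      0.9929  0.1186  0.0001]
disc top [0.5774 0.2254 0.1003] [0.5735 0.2245 0.1001] [0.0956 0.0952 0.0059] slope [ 0.0007 -0.0008  0.1003]
```

View pics/m4.png

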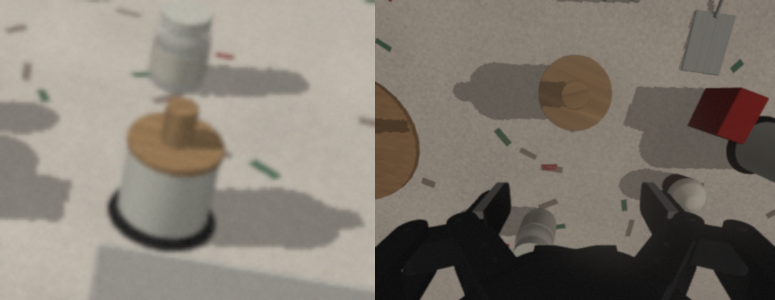

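The pictures show the lid flat on the short canister and the gripper clear. The disc top measures 0.1003 m, matching the 0.100 m expected, is level, and is centred within about 1 mm. I'm handing in.

```bash
python3 -c "
from station import env
print(env.hand_in())"
```

```text
the job is handed in; nothing more can be done
None
```

The lid is off the tall canister and pressed home on the short one, flat on the rim and centred within about 1 mm by measurement; I handed in after about 11 s on the robot's clock, but no verdict came back.

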